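Sort look-alike rollers by heft

ROBOT

A 6-joint arm with a two-finger parallel gripper is mounted at the origin on the work surface. World frame = base frame: x ahead of the robot, y to its left, z up, the work surface at z = 0. Lengths are in mm, angles in rad, forces in N, time in s.
With the tool pointing down it reaches from about 300 to 775 mm from the base axis. Payload 14.6 kg.
Tool frame: the origin (TCP) lies at the very end of the fingers, on their centre line; the grasp point (between the pads) lies manip.grip_depth behind it (manip.grip_depth is the distance from the TCP to the grasp point, in mm); x points along the fingers, z is the direction in which the jaws open and shut, and the axes are right-handed (so a half turn about x gives the same grasp; the last joint's range is limited). The gripper opens to 94 mm and grips with 3 to 60 N. Pads are 16 mm wide; open, the fingers measure 119 mm over their backs; the gripper's body (75 mm by 177 mm) begins 78 mm behind the grasp point.
Start: joints at [1.165, 0.3, 1.521, -0, 1.321, -0.067], TCP at [182.793, 518.725, 205.446] pointing down, gripper open.
Joint ranges: [-3.03, 3.03], [-0.79, 2.21], [0.23, 2.52], [-1.04, 4.18], [0, 3.07], [-2.55, 2.55]. Speed limits (rad/s): [2.22, 2.22, 2.57, 3.14, 3.14, 3.14].

INTERFACE

Orientations are given as [roll, pitch, yaw] about the fixed x, y, z axes, in that order (R = Rz(yaw) Ry(pitch) Rx(roll)).
In Python, from cell import manip gives the robot as it stands.
- The arm moves only by the tool step_arm, never from a script. Its argument "commands" is one flat list of numbers, 7 for each row, row after row: the shift along the tool's x, y, z in m, then the turn, a rotation vector about the tool's x, y, z in degrees, then the finger opening in m, from 0 to 0.094. A call has 1 to 5 rows; each row shifts and turns the commanded pose from where the row before left it, along the tool's axes as they then stand; what a row does not reach is not made up. A row lasts 1/8 s, in which the tool goes at most 62.5 mm and 10.7 degrees, less where a joint would pass 70% of its speed; a pose out of reach is approached as far as the arm can. A call with a gripper value outside its range is refused whole. The fingers move at their own pace and stop on an object; "squeeze" is the grip in N (left out, the last holds). Time passes only in rows, so rows that do not move let the fingers close. It gives the time, the measured TCP pose, the force and the opening at its end, in the units of the state.
- manip.read_state(): the state, without advancing time (a new reading comes with each control period).
- manip.camera(name): name is "scene" or "top"; returns the picture (480x640x3 uint8, red, green, blue); there is no depth.
- manip.camera_model(name): a dict with "intrinsics" (3x3 intrinsics, pixels), "origin" and "orientation" of the camera in the world. Camera axes: x right, y up, looking along -z (the intrinsics and any distortion apply to the point x, -y, -z); pixel columns grow to the right and rows downward; lengths in mm; the calibration is good to about 2 mm. A picture is of the moment at which its call begins. camera_model takes no time and is no camera call.
- manip.sign_off(): hands the job in, once; it reports no verdict.
Trained networks look in the newest picture that a camera, given by its name, has taken for a name from the list of things; names that differ only in an ending like _2 or _b are one class to them, and where a whole thing is asked for, a point or a joint stands for the part that bears it (a point fixed in the world has none). Each returns a list of dicts, best first, with "score" (0 to 1); they miss things now and then, are a little off and sometimes report something else, mostly with a low value. They report only what shows in the picture. A call takes as long as a camera call. They do not tell look-alikes from the thing itself.
- manip.find_in(thing, camera): "centre" ([row, column] in pixels, amid what is visible of it).
- manip.outline_of(thing, camera): "pixels" (480x640 bool, what is visible of it) and "centre" ([row, column] in pixels, amid what is visible of it).
The state is a dict: "clock": time; "joints": joint angles; "qd": joint speeds; "effort": joint torques, N m; "eef_pos": TCP position; "eef_rot": TCP orientation; "wrist_force": force on the tool from outside, world axes, zero at the start; "moment": the same for the moment, N m; "finger_gap": finger opening in mm.
Only numpy, scipy, OpenCV 4.12 (cv2) and the standard library are available. Lean on these libraries where they do the work, as an engineer would, in place of code of your own. Each camera call takes 0.05 s, during which the arm holds its last target. There are 200 camera calls.

TASK

Take the three steel rollers off the sloping track and sort them: the solid ones belong in the square bin, the hollow ones in the long narrow tray. They look exactly alike, so heft each one to tell: a solid roller weighs nearly half a kilo, a hollow one a little over 100 grams. Lay each roller down in its bin without dropping it, and leave the other things on the table where they are.

Things in the scene. Friction and masses are not known exactly. Their poses are not given: they have to be found in the camera images.
- stop (a point): centre of the roller resting against the stop at the track's low end, 75 mm above the table. x: level, up along the track, roughly away from the robot; y: across it, along the rollers; z up. When the end roller is lifted off, the rest roll down in about 1 s until the next lies here. The stop is a 38 mm wide plate between the flanges, its top 11 mm above this point
- track: fixed gravity track; origin on the table under stop, axes as there. An aluminium rail 38 mm wide climbs 5 degrees along +x; roller cores run on it, flanges hang over its sides, so all flange faces stand free. Three rollers wait in a row 40 mm apart. Beneath, a foot plate 10 mm thick, 110 mm wide, from 60 mm before to 200 mm behind the origin
- square_bin: fixed grey plastic bin for the solid rollers: square, 180 x 180 mm outside, 40 mm high, walls and floor 5 mm thick, open on top. Origin at the centre of its underside on the table, x and y along its sides, z up. It may stand left or right of the track
- long_tray: fixed grey plastic tray for the hollow rollers: long and narrow, 240 mm (its x) by 130 mm (its y) outside, 40 mm high, walls and floor 5 mm thick, open on top. Origin at the centre of its underside on the table, z up. It stands on the other side of the track from the square bin
- roller_a_mid (a point): centre of one of three steel rollers that look exactly alike: spool shape 60 mm long, core 34 mm in diameter and 44 mm long, at each end a flange 40 mm in diameter and 8 mm thick; the flat outer faces are 60 mm apart and good to grip. y runs along the roller; it turns about y as it rolls
- roller_b_mid (a point): centre of another of the three rollers, same in size and look as that of roller_a_mid; y along its length
- roller_c_mid (a point): centre of another of the three rollers, same in size and look as that of roller_a_mid; y along its length
- roller_a: the roller of roller_a_mid, origin at the same point. Solid (400 to 520 g) or hollow with plugged ends (110 to 150 g): only the weight tells. At least one of the three is solid and at least one hollow, in any order on the track
- roller_b: the roller of roller_b_mid, origin at the same point. Solid (400 to 520 g) or hollow with plugged ends (110 to 150 g): only the weight tells. At least one of the three is solid and at least one hollow, in any order on the track
- roller_c: the roller of roller_c_mid, origin at the same point. Solid (400 to 520 g) or hollow with plugged ends (110 to 150 g): only the weight tells. At least one of the three is solid and at least one hollow, in any order on the track
- screwdriver: a screwdriver 170 mm long, lying beyond the track; loose, not part of the job, to be left where it is. Origin on its underside
- cup: a paper cup, 80 mm across, 100 mm high; loose, not part of the job, to be left where it is. Origin on its underside
- wrench: a wrench 160 mm long, lying flat; loose, not part of the job, to be left where it is. Origin on its underside
- motor: a small square motor, 42 x 42 mm, 78 mm high with its shaft; loose, not part of the job, to be left where it is. Origin on its underside
- syringe: a white plastic syringe, 165 mm long, lying, 48 mm across its flange; loose, not part of the job, to be left where it is. Origin on its underside
- clear_plate: a clear plastic plate, 90 x 70 x 6 mm, lying flat; loose, not part of the job, to be left where it is. Origin on its underside
- glue: a white glue bottle, 42 mm across, 110 mm high; loose, not part of the job, to be left where it is. Origin on its underside
Mind the look-alikes: they are no part of the job. Leave any turquoise look-alike of the roller_a alone.

How it is judged (in metres and radians):
At the end, for the whole second after the job is handed in: Each roller lies still (under 0.03 m/s), centre inside the walls and under 45 mm above the table: solid ones in the square bin, hollow ones in the long tray, judged by each roller's weight on its bin (over 2.4 N on the square bin, under 2.4 N on the tray) (((x of roller_a_mid in the frame of square_bin between -0.085 and 0.085 m and y of roller_a_mid in the frame of square_bin between -0.085 and 0.085 m and z of roller_a_mid in the frame of square_bin below 0.045 m and contact force between roller_a and square_bin above 2.4 N) or (x of roller_a_mid in the frame of long_tray between -0.115 and 0.115 m and y of roller_a_mid in the frame of long_tray between -0.06 and 0.06 m and z of roller_a_mid in the frame of long_tray below 0.045 m and contact force between roller_a and long_tray below 2.4 N)) and linear speed of each of roller_a, roller_b, roller_c below 0.03 m/s and ((x of roller_b_mid in the frame of square_bin between -0.085 and 0.085 m and y of roller_b_mid in the frame of square_bin between -0.085 and 0.085 m and z of roller_b_mid in the frame of square_bin below 0.045 m and contact force between roller_b and square_bin above 2.4 N) or (x of roller_b_mid in the frame of long_tray between -0.115 and 0.115 m and y of roller_b_mid in the frame of long_tray between -0.06 and 0.06 m and z of roller_b_mid in the frame of long_tray below 0.045 m and contact force between roller_b and long_tray below 2.4 N)) and ((x of roller_c_mid in the frame of square_bin between -0.085 and 0.085 m and y of roller_c_mid in the frame of square_bin between -0.085 and 0.085 m and z of roller_c_mid in the frame of square_bin below 0.045 m and contact force between roller_c and square_bin above 2.4 N) or (x of roller_c_mid in the frame of long_tray between -0.115 and 0.115 m and y of roller_c_mid in the frame of long_tray between -0.06 and 0.06 m and z of roller_c_mid in the frame of long_tray below 0.045 m and contact force between roller_c and long_tray below 2.4 N))); the robot touches nothing.
It fails at once if a roller is dropped or thrown: out of the fingers it moves faster than 0.9 m/s (a free fall of about 40 mm) ((linear speed of roller_a above 0.9 m/s and contact force between roller_a and the fingers below 0.1 N) or (linear speed of roller_b above 0.9 m/s and contact force between roller_b and the fingers below 0.1 N) or (linear speed of roller_c above 0.9 m/s and contact force between roller_c and the fingers below 0.1 N)).
It fails at once if another loose thing on the table is pushed more than 25 mm from its place (distance of any of screwdriver, cup, wrench, motor, syringe, clear_plate, glue from where it was at the start of the episode above 0.025 m).
It also fails if it takes over 72 s, if anything falls off the work surface, if the arm or the gripper's body presses on something with over 40 N, if the wrist force passes 120 N, or if a joint passes its speed limit or range.

## Working session

There is one attempt and no reset: what is moved stays moved. The work goes in short steps, Python scripts to look and compute and a tool call to move; the robot and the scene stay as the last step left them, time stands still between calls to the robot, and variables do not carry over. Pictures are saved under pics/ and viewed, about 8 in all and at most 12, crops included, and the job is handed in when it is done.

Besides the shell and the picture viewer there is one more tool, called after ">>>" by a JSON object that holds its "name" and its "arguments", one argument or row to a line. step_arm: Moves the arm, as the interface text tells. Its arguments: {"type":"object","properties":{"commands":{"type":"array"},"squeeze":{"type":"number"}},"required":["commands"]}

```bash
mkdir -p pics; ls; cat > h.py <<'E'
import numpy as np, cv2
from cell import manip
def ray(cam,px):
    m=manip.camera_model(cam); K=np.array(m["intrinsics"]); R=np.array(m["orientation"])
    if R.shape!=(3,3):
        from scipy.spatial.transform import Rotation as Ro
        R=Ro.from_euler('xyz',R).as_matrix()
    r,c=px; d=np.linalg.inv(K)@np.array([c,r,1.]); d=np.array([d[0],-d[1],-d[2]])
    return np.array(m["origin"],float),R@d
def onz(cam,px,z):
    o,d=ray(cam,px); return o+d*(z-o[2])/d[2]
E
python3 - <<'E'
from h import *
print(manip.read_state(), manip.grip_depth)
for c in("top","scene"):
    im=manip.camera(c); cv2.imwrite(f"pics/{c}0.png",im[:,:,::-1]); print(c,manip.camera_model(c))
    for t in("roller_a","square_bin","long_tray","track","stop","roller_a_mid"):
        for d in manip.find_in(t,c): print(t,d["score"],d["centre"],onz(c,d["centre"],75 if 'ro' in t or 'st' in t else 20).round())
E
```

```text
pics
{'clock': 0.0, 'joints': array([ 1.16541935e+00,  3.00455262e-01,  1.52157659e+00,  2.33000750e-05,
        1.32072325e+00, -6.65908078e-02]), 'qd': array([ 0.00061855,  0.00184123, -0.00095577,  0.00126315, -0.00133103,
        0.00110103]), 'effort': array([-3.48988069e-03, -5.31794751e+01, -3.52736771e+01,  7.06623774e-02,
        2.43997585e-02, -8.42062036e-05]), 'eef_pos': array([182.6751087 , 518.494251  , 204.89692667]), 'eef_rot': array([ 3.05558961,  1.56963366, -1.99559132]), 'wrist_force': array([ 0.43005866, -0.48356901, -0.1236039 ]), 'moment': array([-0.0045351 ,  0.01982634,  0.05911585]), 'finger_gap': 94.06681201715443} 18.8
top {'intrinsics': array([[614.7211857 ,   0.        , 319.73047064],
       [  0.        , 614.7211857 , 233.6721425 ],
       [  0.        ,   0.        ,   1.        ]]), 'origin': array([ 345.43791144,   -7.3835125 , 1483.59527539]), 'orientation': array([ 0.18310662, -0.00170034, -1.58312544])}
roller_a 0.81 [264.7, 307.8] [534.  15.  75.]
roller_a 0.67 [282.9, 306.8] [492.  18.  75.]
roller_a 0.63 [273.5, 243.8] [515. 163.  75.]
rolle
[... 473 characters left out ...]
 242.90127565],
       [  0.        ,   0.        ,   1.        ]]), 'origin': array([1051.57143365,  315.39731851,  921.66858107]), 'orientation': array([0.58444518, 0.01133186, 2.17383848])}
roller_a 0.84 [201.6, 358.8] [442.   6.  75.]
roller_a 0.8 [225.1, 344.9] [519.  16.  75.]
roller_a 0.77 [271.8, 398.0] [559. 177.  75.]
roller_a 0.57 [213.5, 350.2] [483.   8.  75.]
square_bin 0.72 [171.2, 240.1] [ 491. -333.   20.]
long_tray 0.83 [304.4, 467.6] [514. 333.  20.]
track 0.68 [255.6, 339.3] [566.  33.  20.]
stop 0.67 [252.3, 338.8] [589.  44.  75.]
stop 0.24 [299.3, 222.4] [822. -93.  75.]
roller_a_mid 0.92 [215.4, 349.7] [489.  10.  75.]
roller_a_mid 0.75 [268.9, 399.5] [551. 176.  75.]
```

```bash
python3 - <<'E'
import cv2
im=cv2.imread("pics/top0.png"); cv2.imwrite("pics/top0c.png",cv2.resize(im[150:390,130:530],(800,480),interpolation=cv2.INTER_CUBIC))
E
```

```text
(no output)
```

View pics/top0c.png

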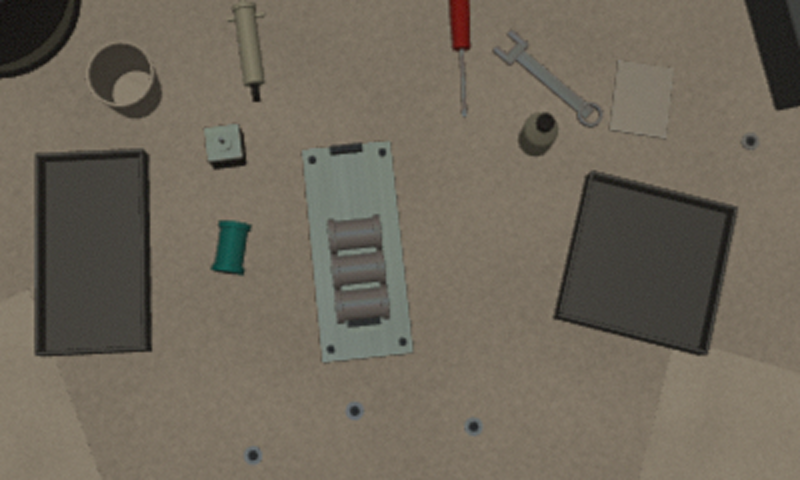

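View pics/scene0.png

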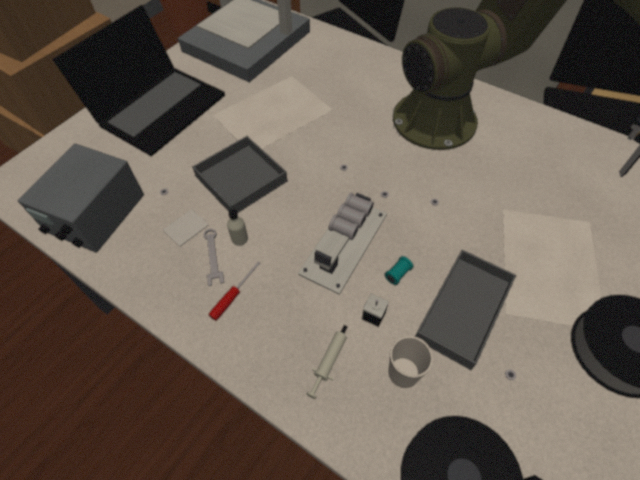

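The top crop shows the rollers at full-image pixels of about (col 307, row 267), (309, 284) and (311, 301). The lowest lies at the stop. The long tray is on the left (y+) and the square bin on the right. The turquoise decoy and the motor stand between the track and the tray.

```bash
python3 - <<'E'
from h import *
f=lambda p,z:[onz("top",(150+y/2,130+x/2),z)[:2] for x,y in p]
def show(n,p,z):
    q=np.array(f(p,z)); print(n,q.round(1).tolist(),'c',q.mean(0).round(1)); return q
q=show("plate",[(302,150),(390,142),(412,353),(322,362)],10)
u=(q[0]+q[1]-q[2]-q[3])/2; L=np.linalg.norm(u); u/=L; print("yaw",np.degrees(np.arctan2(u[1],u[0])),L, "origin",(q[2]+q[3])/2+60*u)
show("tray",[(37,153),(148,150),(151,351),(36,355)],40)
show("sq",[(590,173),(736,208),(707,353),(556,319)],40)
R=show("roll",[(362,303),(358,268),(355,234)],75)
# scene
for t in("roller_a",):
  for c in("top","scene"):
    manip.camera(c)
    for d in manip.outline_of(t,c):
        m=d["pixels"]; ys,xs=np.nonzero(m); 
        if len(ys)<20: continue
        r=cv2.minAreaRect(np.column_stack([xs,ys]).astype(np.float32)); print(c,d["score"],r,len(ys),onz(c,(r[0][1],r[0][0]),75).round(1))
for p,n in(((224,184,'motor')),((232,247,'decoy'))) if 0 else []: pass
show("motor",[(224,145)],60);show("decoy",[(232,247)],20);show("cup",[(120,70)],100);show("glue",[(543,125)],100)
E
```

```text
plate [[641.0, 81.1], [649.7, -26.5], [393.9, -49.1], [384.7, 57.7]] c [517.3  15.8]
yaw 5.133605819690261 257.03658702947814 origin [449.05896047   9.66761533]
tray [[635.1, 396.3], [637.2, 263.6], [398.9, 254.9], [396.0, 388.3]] c [516.8 325.8]
sq [[602.8, -264.3], [558.5, -435.9], [388.7, -391.1], [430.1, -217.1]] c [ 495.1 -327.1]
roll [[449.0, 8.9], [489.0, 13.1], [528.4, 16.2]] c [488.8  12.7]
top 0.92 ((308.6721496582031, 283.8934631347656), (16.386966705322266, 26.889116287231445), 84.80557250976562) 419 [489.3  13.8  75. ]
top 0.85 ((245.0800018310547, 272.9399719238281), (15.132086753845215, 25.880109786987305), 8.130102157592773) 362 [516.3 160.   75. ]
top 0.83 ((310.3307800292969, 301.14617919921875), (17.240825653076172, 26.667465209960938), 82.87498474121094) 418 [449.8  10.4  75. ]
top 0.59 ((306.9275207519531, 266.4442443847656), (16.382963180541992, 26.81632423400879), 82.56858825683594) 399 [529.7  17.5  75. ]
scene 0.94 ((351.6085205078125, 213.7939453125), (29.57490348815918, 16.487424850463867), 27.7585391998291) 415 [482.3  11.1  75. ]
scene 0.9 ((398.2804260253906, 269.6763916015625), (15.718332290649414, 30.781734466552734), 40.91438674926758) 445 [554.  174.9  75. ]
scene 0.71 ((343.0, 226.5), (28.75611114501953, 17.463756561279297), 23.198591232299805) 451 [524.5  14.1  75. ]
scene 0.57 ((358.83514404296875, 202.91323852539062), (28.2242374420166, 14.717589378356934), 27.758541107177734) 355 [445.1   8.   75. ]
scene 0.2 ((213.01345825195312, 255.65841674804688), (55.967891693115234, 16.451168060302734), 85.13549041748047) 507 [ 752.5 -181.3   75. ]
motor [[638.1, 170.3]] c [638.1 170.3]
decoy [[521.6, 164.3]] c [521.6 164.3]
cup [[720.2, 286.9]] c [720.2 286.9]
glue [[649.0, -201.9]] c [ 649.  -201.9]
```

```bash
cat >> h.py <<'E'
from scipy.spatial.transform import Rotation as Ro
def go(p,yaw_deg,up=False):
    """tool-frame shift (mm) now and after the turn; turn rotvec (deg) to point down with jaws along yaw"""
    s=manip.read_state(); R=Ro.from_euler('xyz',s["eef_rot"]).as_matrix()
    best=None
    for k in(0,180):
        a=np.radians(yaw_deg+k); z=np.array([np.cos(a),np.sin(a),0]); x=np.array([0,0,-1.]); T=np.column_stack([x,np.cross(z,x),z])
        v=Ro.from_matrix(R.T@T).as_rotvec(degrees=True)
        if best is None or np.linalg.norm(v)<np.linalg.norm(best[0]): best=(v,T)
    d=np.array(p)-s["eef_pos"]
    print("clk",round(s["clock"],2),"pos",s["eef_pos"].round(1),"F",s["wrist_force"].round(2),"gap",round(s["finger_gap"],1),"j",s["joints"].round(2))
    print("d tool now",(R.T@d).round(1),"after turn",(best[1].T@d).round(1),"turn",best[0].round(2)); print("T",best[1].round(3).tolist())
E
python3 -c "
from h import *
go((448,9.5,150),95.1)"
```

```text
clk 0.9 pos [182.8 518.7 205.5] F [-0.11  0.24 -0.49] gap 94.0 j [ 1.17  0.3   1.52  0.    1.32 -0.07]
d tool now [  55.4 -419.4 -392.2] after turn [  55.5 -218.9 -530.8] turn [-24.51   0.     0.  ]
T [[0.0, -0.996, -0.089], [0.0, -0.089, 0.996], [-1.0, -0.0, 0.0]]
```

>>> {"name": "step_arm", "arguments": {
  "commands": [0, 0, 0, -8.17, 0, 0, 0.094, 0, 0, 0, -8.17, 0, 0, 0.094, 0, 0, 0, -8.17, 0, 0, 0.094, 0, -0.018, -0.044, 0, 0, 0, 0.094, 0, -0.018, -0.044, 0, 0, 0, 0.094],
  "squeeze": 30
}}

```text
clock: 1.52
eef_pos: [226.7, 433.2, 205.2]
eef_rot: [2.73, 1.571, -1.893]
wrist_force: [0.1, -0.1, 1.0]
finger_gap: 94.0
```

>>> {"name": "step_arm", "arguments": {
  "commands": [0, -0.018, -0.044, 0, 0, 0, 0.094, 0, -0.018, -0.044, 0, 0, 0, 0.094, 0, -0.018, -0.044, 0, 0, 0, 0.094, 0, -0.018, -0.044, 0, 0, 0, 0.094, 0, -0.018, -0.044, 0, 0, 0, 0.094]
}}

```text
clock: 2.15
eef_pos: [336.2, 221.8, 205.7]
eef_rot: [-1.165, 1.57, 0.495]
wrist_force: [-0.4, 0.5, 0.0]
finger_gap: 93.5
```

>>> {"name": "step_arm", "arguments": {
  "commands": [0, -0.018, -0.044, 0, 0, 0, 0.094, 0, -0.018, -0.044, 0, 0, 0, 0.094, 0, -0.018, -0.044, 0, 0, 0, 0.094, 0, -0.018, -0.044, 0, 0, 0, 0.094, 0, 0, 0, 0, 0, 0, 0.094]
}}

```text
clock: 2.78
eef_pos: [423.8, 52.2, 205.4]
eef_rot: [2.666, 1.571, -1.961]
wrist_force: [-0.3, -0.1, 0.1]
finger_gap: 93.9
```

```bash
python3 -c "
from h import *
go((448,9.5,150),95.1)
im=manip.camera('scene');cv2.imwrite('pics/s1.png',cv2.resize(im[120:300,270:470],(800,720))[:600,:,::-1])
"
```

```text
clk 2.77 pos [423.8  52.2 205.4] F [-0.31 -0.13  0.07] gap 93.9 j [ 0.04  0.02  1.84 -0.    1.28 -1.62]
d tool now [ 55.4 -20.5 -44.6] after turn [ 55.4 -20.3 -44.6] turn [-0.21 -0.01 -0.01]
T [[0.0, -0.996, -0.089], [0.0, -0.089, 0.996], [-1.0, -0.0, 0.0]]
```

>>> {"name": "step_arm", "arguments": {
  "commands": [0.015, -0.01, -0.022, 0, 0, 0, 0.094, 0.02, -0.0103, -0.0226, 0, 0, 0, 0.094, 0.02, 0, 0, 0, 0, 0, 0.094, 0, 0, 0, 0, 0, 0, 0.094]
}}

```text
clock: 3.32
eef_pos: [446.3, 12.5, 149.6]
eef_rot: [1.373, 1.568, 3.033]
wrist_force: [0.5, 0.3, -0.0]
finger_gap: 93.9
```

```bash
python3 -c "
from h import *
im=manip.camera('scene');cv2.imwrite('pics/s1.png',cv2.resize(im[120:270,270:470],(800,600))[:,:,::-1])
go((448,9.5,60),95.1)
"
```

```text
clk 3.38 pos [446.9  12.5 150.6] F [-0.76 -0.4   0.15] gap 93.7 j [-0.05  0.13  1.86  0.    1.15 -1.72]
d tool now [90.6 -0.9 -3.1] after turn [90.6 -0.8 -3.1] turn [ 0.06  0.01 -0.04]
T [[0.0, -0.996, -0.089], [0.0, -0.089, 0.996], [-1.0, -0.0, 0.0]]
```

View pics/s1.png

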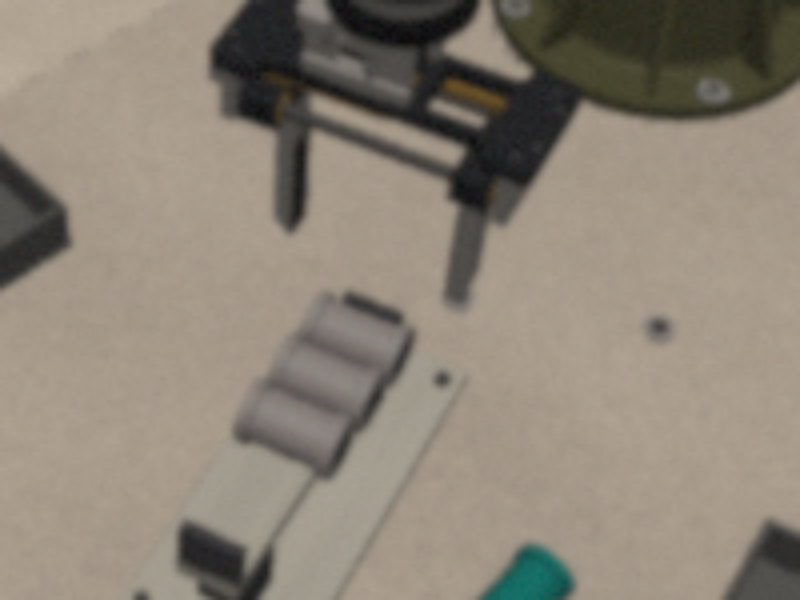

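The open fingers straddle the end roller by the stop, square to it, so I descend and grip.

>>> {"name": "step_arm", "arguments": {
  "commands": [0.03, 0, -0.002, 0, 0, 0, 0.094, 0.03, 0, -0.001, 0, 0, 0, 0.094, 0.02, 0, 0, 0, 0, 0, 0.094, 0.01, 0, 0, 0, 0, 0, 0.094, 0, 0, 0, 0, 0, 0, 0.094]
}}

```text
clock: 4.0
eef_pos: [447.6, 9.0, 60.9]
eef_rot: [-1.677, 1.571, -0.017]
wrist_force: [0.3, 0.8, -0.2]
finger_gap: 93.8
```

>>> {"name": "step_arm", "arguments": {
  "commands": [0, 0, 0, 0, 0, 0, 0.05, 0, 0, 0, 0, 0, 0, 0.05, 0, 0, 0, 0, 0, 0, 0.05, 0, 0, 0, 0, 0, 0, 0.05, 0, 0, 0, 0, 0, 0, 0.05]
}}

```text
clock: 4.62
eef_pos: [447.6, 8.6, 60.6]
eef_rot: [-1.882, 1.571, -0.222]
wrist_force: [-0.0, 0.7, 4.7]
finger_gap: 60.0
```

```bash
python3 -c "
from h import *
go((448,9.5,60),95.1)
print(manip.read_state()['moment'])
"
```

```text
clk 4.62 pos [447.6   8.6  60.6] F [-0.03  0.71  4.69] gap 60.0 j [-0.06  0.26  1.94 -0.    0.93 -1.72]
d tool now [ 0.6 -0.5  0.9] after turn [ 0.6 -0.5  0.9] turn [-0.   -0.    0.01]
T [[0.0, -0.996, -0.089], [0.0, -0.089, 0.996], [-1.0, -0.0, 0.0]]
[ 0.02504874  0.12761845 -0.01368709]
```

>>> {"name": "step_arm", "arguments": {
  "commands": [-0.005, 0, 0, 0, 0, 0, 0.05, -0.02, 0, 0, 0, 0, 0, 0.05, -0.025, 0, 0, 0, 0, 0, 0.05, -0.02, 0, 0, 0, 0, 0, 0.05, 0, 0, 0, 0, 0, 0, 0.05]
}}

```text
clock: 5.25
eef_pos: [448.0, 8.6, 131.5]
eef_rot: [-1.728, 1.569, -0.069]
wrist_force: [-0.1, 0.1, -1.5]
finger_gap: 59.5
```

>>> {"name": "step_arm", "arguments": {
  "commands": [0, 0, 0, 0, 0, 0, 0.05, 0, 0, 0, 0, 0, 0, 0.05]
}}

```text
clock: 5.5
eef_pos: [447.1, 8.6, 129.6]
eef_rot: [1.426, 1.569, 3.086]
wrist_force: [0.1, -0.4, -0.5]
finger_gap: 59.6
```

```bash
python3 -c "
from h import *
F=[]
for i in range(5):
    im=manip.camera('top' if i%2 else 'scene'); F.append(manip.read_state()['wrist_force'])
    if i==3:
        for d in manip.find_in('roller_a','top'): print(d['score'],onz('top',d['centre'],75).round(1))
print(np.array(F).round(2).tolist(),np.mean(F,0))
go((500,326,140),95.1)
"
```

```text
0.85 [517.2 163.9  75. ]
0.41 [ 644.7 -197.3   75. ]
[[0.8, -0.11, -1.34], [-0.39, 1.01, -1.6], [0.2, 0.32, -1.1], [-0.76, -0.33, -1.11], [-0.19, -0.61, -1.51]] [-0.06611277  0.05723571 -1.33292448]
clk 5.8 pos [447.4   8.6 130.3] F [-0.19 -0.61 -1.51] gap 60.2 j [-0.06  0.16  1.89  0.    1.1  -1.72]
d tool now [ -9.7 -80.6 311.4] after turn [ -9.7 -80.6 311.4] turn [-0.    0.   -0.02]
T [[0.0, -0.996, -0.089], [0.0, -0.089, 0.996], [-1.0, -0.0, 0.0]]
```

About 1.3 N on the wrist, roughly 135 g, so this one is hollow and goes to the long tray.

>>> {"name": "step_arm", "arguments": {
  "commands": [0, -0.008, 0.018, 0, 0, 0, 0.05, 0, -0.016, 0.036, 0, 0, 0, 0.05, 0, -0.018, 0.04, 0, 0, 0, 0.05, 0, -0.018, 0.042, 0, 0, 0, 0.05, 0, -0.018, 0.042, 0, 0, 0, 0.05]
}}

```text
clock: 6.42
eef_pos: [509.7, 194.3, 130.4]
eef_rot: [-2.066, 1.571, -0.406]
wrist_force: [0.6, 0.3, -1.3]
finger_gap: 59.9
```

>>> {"name": "step_arm", "arguments": {
  "commands": [0, -0.018, 0.042, 0, 0, 0, 0.05, 0, -0.018, 0.04, 0, 0, 0, 0.05, 0, -0.015, 0.033, 0, 0, 0, 0.05, 0, -0.006, 0.015, 0, 0, 0, 0.05, 0, 0, 0, 0, 0, 0, 0.05]
}}

```text
clock: 7.05
eef_pos: [554.4, 328.0, 129.8]
eef_rot: [1.927, 1.57, -2.695]
wrist_force: [0.2, -0.3, -1.8]
finger_gap: 59.6
```

```bash
python3 -c "
from h import *
im=manip.camera('top');cv2.imwrite('pics/t2.png',cv2.resize(im[190:340,120:320],(800,600))[:,:,::-1])
go((555,327,60),95.1)
"
```

```text
clk 7.1 pos [554.3 327.2 129.9] F [ 0.38  0.36 -1.73] gap 59.9 j [ 0.48  0.57  1.31 -0.    1.26 -1.18]
d tool now [69.9 -0.7 -0.3] after turn [69.9 -0.7 -0.3] turn [ 0.02 -0.02 -0.04]
T [[0.0, -0.996, -0.089], [0.0, -0.089, 0.996], [-1.0, -0.0, 0.0]]
```

View pics/t2.png

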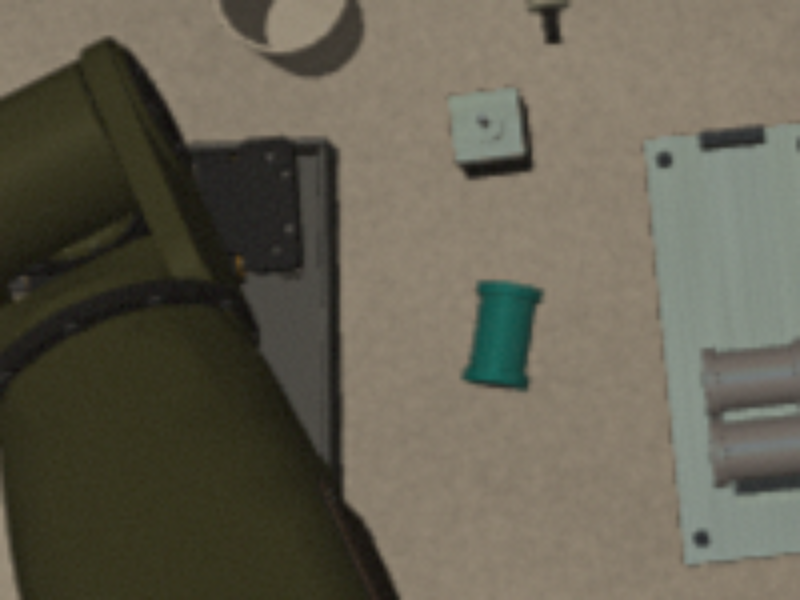

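The other two rollers have run down to the stop. The gripper hangs over the tray, clear of the walls and of the cup and motor.

>>> {"name": "step_arm", "arguments": {
  "commands": [0.03, 0, 0, 0, 0, 0, 0.05, 0.035, 0, 0, 0, 0, 0, 0.05, 0.03, 0, 0, 0, 0, 0, 0.05, 0.012, 0, 0, 0, 0, 0, 0.05, 0.007, 0, 0, 0, 0, 0, 0.05]
}}

```text
clock: 7.72
eef_pos: [554.8, 327.0, 16.7]
eef_rot: [-1.239, 1.57, 0.42]
wrist_force: [-0.2, 1.4, -0.8]
finger_gap: 60.0
```

>>> {"name": "step_arm", "arguments": {
  "commands": [0.003, 0, 0, 0, 0, 0, 0.05, 0.001, 0, 0, 0, 0, 0, 0.05, 0, 0, 0, 0, 0, 0, 0.05]
}}

```text
clock: 8.1
eef_pos: [554.8, 327.5, 13.0]
eef_rot: [-1.195, 1.57, 0.465]
wrist_force: [-0.3, 0.2, -1.2]
finger_gap: 59.9
```

>>> {"name": "step_arm", "arguments": {
  "commands": [0.0015, 0, 0, 0, 0, 0, 0.05, 0.0005, 0, 0, 0, 0, 0, 0.05, 0, 0, 0, 0, 0, 0, 0.05]
}}

```text
clock: 8.48
eef_pos: [554.7, 327.5, 10.7]
eef_rot: [-1.198, 1.571, 0.462]
wrist_force: [-0.4, -0.6, 2.6]
finger_gap: 59.7
```

The force turned positive, so the roller is on the floor. I'll open partway and retreat.

>>> {"name": "step_arm", "arguments": {
  "commands": [0, 0, 0, 0, 0, 0, 0.064, 0, 0, 0, 0, 0, 0, 0.07, 0, 0, 0, 0, 0, 0, 0.074, 0, 0, 0, 0, 0, 0, 0.074, 0, 0, 0, 0, 0, 0, 0.074]
}}

```text
clock: 9.1
eef_pos: [554.6, 327.4, 10.5]
eef_rot: [-1.027, 1.571, 0.633]
wrist_force: [-0.5, -0.6, 1.0]
finger_gap: 74.1
```

>>> {"name": "step_arm", "arguments": {
  "commands": [-0.01, 0, 0, 0, 0, 0, 0.074, -0.03, 0, 0, 0, 0, 0, 0.074, -0.04, 0, 0, 0, 0, 0, 0.094, -0.04, 0, 0, 0, 0, 0, 0.094, -0.02, 0, 0, 0, 0, 0, 0.094]
}}

```text
clock: 9.72
eef_pos: [555.1, 327.7, 153.9]
eef_rot: [-1.192, 1.567, 0.468]
wrist_force: [1.0, -0.6, 0.2]
finger_gap: 93.6
```

```bash
python3 -c "
from h import *
go((447.6,8.6,150),95.1)
"
```

```text
clk 9.72 pos [555.1 327.7 153.9] F [ 1.   -0.56  0.23] gap 93.6 j [ 0.48  0.55  1.29 -0.    1.3  -1.18]
d tool now [   3.   135.5 -308.3] after turn [   3.9  135.5 -308.3] turn [-0.    0.08  0.19]
T [[0.0, -0.996, -0.089], [0.0, -0.089, 0.996], [-1.0, -0.0, 0.0]]
```

>>> {"name": "step_arm", "arguments": {
  "commands": [0, 0.01, -0.022, 0, 0, 0, 0.094, 0, 0.018, -0.042, 0, 0, 0, 0.094, 0, 0.02, -0.046, 0, 0, 0, 0.094, 0, 0.02, -0.046, 0, 0, 0, 0.094, 0, 0.02, -0.046, 0, 0, 0, 0.094]
}}

```text
clock: 10.35
eef_pos: [484.3, 117.0, 151.3]
eef_rot: [-1.545, 1.57, 0.115]
wrist_force: [0.6, -0.0, 0.5]
finger_gap: 94.1
```

>>> {"name": "step_arm", "arguments": {
  "commands": [0, 0.02, -0.046, 0, 0, 0, 0.094, 0, 0.018, -0.042, 0, 0, 0, 0.094, 0, 0.0095, -0.018, 0, 0, 0, 0.094, 0, 0, 0, 0, 0, 0, 0.094]
}}

```text
clock: 10.85
eef_pos: [446.9, 7.8, 151.3]
eef_rot: [-1.716, 1.57, -0.058]
wrist_force: [0.1, 0.4, 0.1]
finger_gap: 93.8
```

```bash
python3 -c "
from h import *
im=manip.camera('top');cv2.imwrite('pics/t3.png',cv2.resize(im[190:340,120:320],(800,600))[:,:,::-1])
manip.camera('scene')
for d in manip.find_in('roller_a','scene'): print(d['score'],onz('scene',d['centre'],75).round(1))
go((447.6,8.6,60),95.1)
"
```

```text
0.88 [580.9 321.2  75. ]
0.85 [444.    9.5  75. ]
0.79 [559.  174.3  75. ]
0.74 [468.4  10.1  75. ]
clk 11.0 pos [447.3   9.2 150.8] F [ 0.43 -0.17 -0.11] gap 94.2 j [-0.06  0.13  1.86  0.    1.15 -1.72]
d tool now [90.8 -0.1 -0.7] after turn [90.8 -0.2 -0.7] turn [0.03 0.   0.04]
T [[0.0, -0.996, -0.089], [0.0, -0.089, 0.996], [-1.0, -0.0, 0.0]]
```

View pics/t3.png

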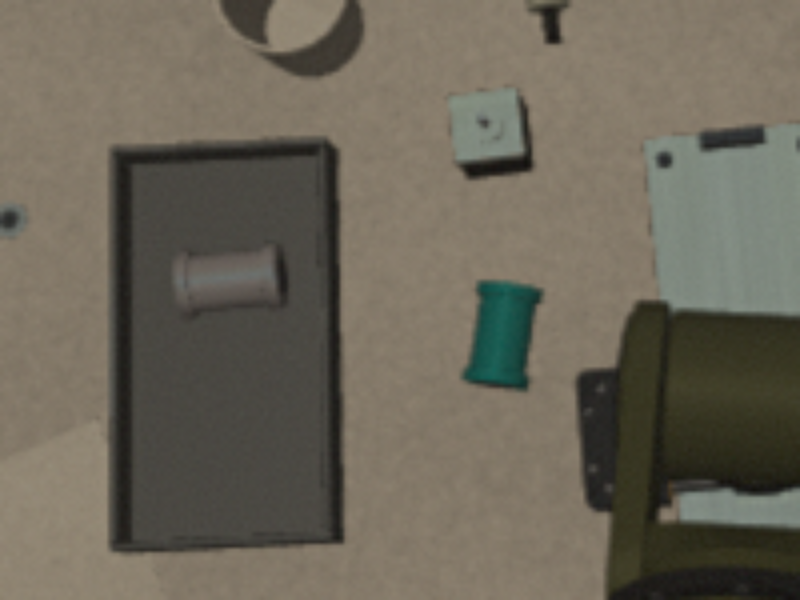

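The first roller lies in the tray at crop (230, 280). The next one is at the stop, at (444, 9.5), the same place as the first.

>>> {"name": "step_arm", "arguments": {
  "commands": [0.03, 0, 0, 0, 0, 0, 0.094, 0.03, 0, 0, 0, 0, 0, 0.094, 0.02, 0, 0, 0, 0, 0, 0.094, 0.01, 0, 0, 0, 0, 0, 0.094, 0, 0, 0, 0, 0, 0, 0.05]
}}

```text
clock: 11.62
eef_pos: [447.0, 9.0, 60.3]
eef_rot: [1.436, 1.57, 3.097]
wrist_force: [0.4, -0.2, 0.2]
finger_gap: 87.5
```

>>> {"name": "step_arm", "arguments": {
  "commands": [0, 0, 0, 0, 0, 0, 0.05, 0, 0, 0, 0, 0, 0, 0.05, 0, 0, 0, 0, 0, 0, 0.05, 0, 0, 0, 0, 0, 0, 0.05, 0, 0, 0, 0, 0, 0, 0.05]
}}

```text
clock: 12.25
eef_pos: [447.3, 8.5, 60.9]
eef_rot: [-1.772, 1.57, -0.112]
wrist_force: [-1.2, -0.8, 6.6]
finger_gap: 59.8
```

>>> {"name": "step_arm", "arguments": {
  "commands": [-0.005, 0, 0, 0, 0, 0, 0.05, -0.02, 0, 0, 0, 0, 0, 0.05, -0.025, 0, 0, 0, 0, 0, 0.05, -0.02, 0, 0, 0, 0, 0, 0.05, 0, 0, 0, 0, 0, 0, 0.05]
}}

```text
clock: 12.88
eef_pos: [447.2, 8.6, 131.2]
eef_rot: [-1.741, 1.569, -0.081]
wrist_force: [-0.9, 0.3, -6.1]
finger_gap: 59.5
```

>>> {"name": "step_arm", "arguments": {
  "commands": [0, 0, 0, 0, 0, 0, 0.05, 0, 0, 0, 0, 0, 0, 0.05]
}}

```text
clock: 13.12
eef_pos: [446.5, 8.6, 129.5]
eef_rot: [1.418, 1.569, 3.078]
wrist_force: [0.1, -0.5, -4.5]
finger_gap: 59.9
```

```bash
cat > w.py <<'E'
from h import *
F=[]
for i in range(5): manip.camera('scene'); F.append(manip.read_state()['wrist_force'])
print(np.array(F)[:,2].round(2),np.mean(F,0).round(2))
go((480,327,130),95.1); go((520,-325,130),95.1)
E
python3 w.py
```

```text
[-4.55 -4.4  -4.79 -4.3  -3.61] [ 0.31 -0.26 -4.33]
clk 13.38 pos [446.9   8.6 130.2] F [ 0.04 -0.41 -3.61] gap 59.7 j [-0.06  0.15  1.89  0.    1.1  -1.72]
d tool now [ 2.000e-01 -6.130e+01  3.142e+02] after turn [ 2.000e-01 -6.130e+01  3.142e+02] turn [-0.    0.01 -0.03]
T [[0.0, -0.996, -0.089], [0.0, -0.089, 0.996], [-1.0, -0.0, 0.0]]
clk 13.38 pos [446.9   8.6 130.2] F [ 0.04 -0.41 -3.61] gap 59.7 j [-0.06  0.15  1.89  0.    1.1  -1.72]
d tool now [ 1.000e-01 -4.320e+01 -3.388e+02] after turn [ 2.000e-01 -4.320e+01 -3.388e+02] turn [-0.    0.01 -0.03]
T [[0.0, -0.996, -0.089], [0.0, -0.089, 0.996], [-1.0, -0.0, 0.0]]
```

About 4.3 N (440 g), so this one is solid and goes to the square bin.

>>> {"name": "step_arm", "arguments": {
  "commands": [0, -0.002, -0.018, 0, 0, 0, 0.05, 0, -0.005, -0.036, 0, 0, 0, 0.05, 0, -0.006, -0.042, 0, 0, 0, 0.05, 0, -0.006, -0.042, 0, 0, 0, 0.05, 0, -0.006, -0.042, 0, 0, 0, 0.05],
  "squeeze": 40
}}

```text
clock: 14.0
eef_pos: [488.0, -169.9, 130.3]
eef_rot: [0.523, 1.571, 2.183]
wrist_force: [0.1, 0.3, -3.7]
finger_gap: 59.7
```

>>> {"name": "step_arm", "arguments": {
  "commands": [0, -0.006, -0.042, 0, 0, 0, 0.05, 0, -0.006, -0.042, 0, 0, 0, 0.05, 0, -0.006, -0.042, 0, 0, 0, 0.05, 0, -0.0034, -0.029, 0, 0, 0, 0.05, 0, -0.001, -0.0122, 0, 0, 0, 0.05]
}}

```text
clock: 14.62
eef_pos: [524.9, -334.2, 129.8]
eef_rot: [0.884, 1.57, 2.543]
wrist_force: [-0.1, 0.8, -4.8]
finger_gap: 59.3
```

>>> {"name": "step_arm", "arguments": {
  "commands": [0, 0, 0, 0, 0, 0, 0.05]
}}

```text
clock: 14.75
eef_pos: [524.9, -332.9, 130.0]
eef_rot: [0.76, 1.57, 2.42]
wrist_force: [-0.4, 0.3, -5.3]
finger_gap: 60.0
```

```bash
python3 -c "
from h import *
im=manip.camera('top');cv2.imwrite('pics/t4.png',cv2.resize(im[200:350,380:580],(800,600))[:,:,::-1])
go((525,-333,60),95.1)
"
```

```text
clk 14.8 pos [ 524.9 -332.3  130.2] F [ 0.56  0.26 -5.22] gap 60.0 j [-0.62  0.52  1.39  0.    1.23 -2.28]
d tool now [70.2 -0.1 -0.7] after turn [70.2 -0.  -0.7] turn [ 0.    0.04 -0.02]
T [[0.0, -0.996, -0.089], [0.0, -0.089, 0.996], [-1.0, -0.0, 0.0]]
```

View pics/t4.png

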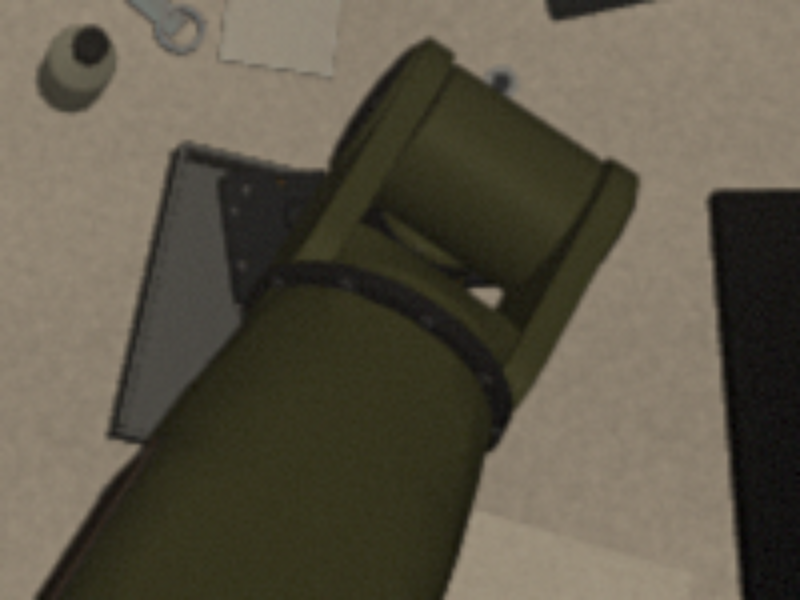

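The gripper hangs over the bin and is clear of the glue bottle. I'll descend the same way as before.

>>> {"name": "step_arm", "arguments": {
  "commands": [0.03, 0, 0, 0, 0, 0, 0.05, 0.035, 0, 0, 0, 0, 0, 0.05, 0.03, 0, 0, 0, 0, 0, 0.05, 0.012, 0, 0, 0, 0, 0, 0.05, 0.007, 0, 0, 0, 0, 0, 0.05]
}}

```text
clock: 15.42
eef_pos: [525.4, -332.6, 16.8]
eef_rot: [-2.181, 1.57, -0.521]
wrist_force: [0.6, -0.5, -4.2]
finger_gap: 59.7
```

>>> {"name": "step_arm", "arguments": {
  "commands": [0.003, 0, 0, 0, 0, 0, 0.05, 0.002, 0, 0, 0, 0, 0, 0.05, 0, 0, 0, 0, 0, 0, 0.05]
}}

```text
clock: 15.8
eef_pos: [525.2, -333.2, 11.9]
eef_rot: [-2.294, 1.57, -0.634]
wrist_force: [0.3, -0.7, -5.4]
finger_gap: 60.1
```

>>> {"name": "step_arm", "arguments": {
  "commands": [0.001, 0, 0, 0, 0, 0, 0.05, 0, 0, 0, 0, 0, 0, 0.05]
}}

```text
clock: 16.05
eef_pos: [525.2, -333.2, 11.0]
eef_rot: [-2.305, 1.57, -0.645]
wrist_force: [-1.3, 0.4, 0.6]
finger_gap: 59.7
```

Contact is made, so I release.

>>> {"name": "step_arm", "arguments": {
  "commands": [0, 0, 0, 0, 0, 0, 0.064, 0, 0, 0, 0, 0, 0, 0.07, 0, 0, 0, 0, 0, 0, 0.074, 0, 0, 0, 0, 0, 0, 0.074, 0, 0, 0, 0, 0, 0, 0.074]
}}

```text
clock: 16.68
eef_pos: [525.1, -333.0, 10.4]
eef_rot: [-2.346, 1.571, -0.686]
wrist_force: [0.6, 0.6, -0.5]
finger_gap: 74.0
```

>>> {"name": "step_arm", "arguments": {
  "commands": [-0.01, 0, 0, 0, 0, 0, 0.074, -0.03, 0, 0, 0, 0, 0, 0.074, -0.04, 0, 0, 0, 0, 0, 0.094, -0.04, 0, 0, 0, 0, 0, 0.094, -0.02, 0, 0, 0, 0, 0, 0.094]
}}

```text
clock: 17.3
eef_pos: [525.6, -333.4, 153.8]
eef_rot: [-2.285, 1.567, -0.626]
wrist_force: [-0.1, -0.3, 0.5]
finger_gap: 93.9
```

>>> {"name": "step_arm", "arguments": {
  "commands": [0, 0.003, 0.022, 0, 0, 0, 0.094, 0, 0.006, 0.042, 0, 0, 0, 0.094, 0, 0.007, 0.05, 0, 0, 0, 0.094, 0, 0.007, 0.05, 0, 0, 0, 0.094, 0, 0.007, 0.05, 0, 0, 0, 0.094]
}}

```text
clock: 17.92
eef_pos: [475.7, -121.1, 151.3]
eef_rot: [-1.925, 1.57, -0.265]
wrist_force: [0.4, -0.4, 0.9]
finger_gap: 93.7
```

>>> {"name": "step_arm", "arguments": {
  "commands": [0, 0.007, 0.05, 0, 0, 0, 0.094, 0, 0.006, 0.045, 0, 0, 0, 0.094, 0, 0.004, 0.028, 0, 0, 0, 0.094, 0, 0.001, 0.01, 0, 0, 0, 0.094, 0, 0, 0, 0, 0, 0, 0.094]
}}

```text
clock: 18.55
eef_pos: [446.6, 8.2, 150.8]
eef_rot: [-1.829, 1.57, -0.168]
wrist_force: [-0.2, -0.2, 0.5]
finger_gap: 93.9
```

```bash
python3 -c "
from h import *
im=manip.camera('top');cv2.imwrite('pics/t5.png',im[180:400,120:560][:,:,::-1])
manip.camera('scene')
for d in manip.find_in('roller_a','scene'): print(d['score'],onz('scene',d['centre'],75).round(1))
go((447.4,8.6,60.6),95.1)
"
```

```text
0.73 [ 560.5 -298.2   75. ]
0.72 [437.9   5.5  75. ]
0.72 [576.4 325.9  75. ]
0.49 [816.9 -82.7  75. ]
clk 18.7 pos [446.6   7.5 150.5] F [-0.19  0.2   0.72] gap 94.1 j [-0.07  0.13  1.87 -0.    1.15 -1.72]
d tool now [89.9 -0.9  1.1] after turn [89.9 -0.9  1.1] turn [-0.06 -0.01 -0.  ]
T [[0.0, -0.996, -0.089], [0.0, -0.089, 0.996], [-1.0, -0.0, 0.0]]
```

View pics/t5.png

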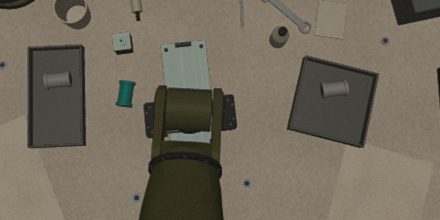

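Both placed rollers lie in their bins at crop (57, 78) and (335, 89). The decoy and the other loose things have not moved. Now the third.

>>> {"name": "step_arm", "arguments": {
  "commands": [0.03, 0, 0.001, 0, 0, 0, 0.094, 0.03, 0, 0, 0, 0, 0, 0.094, 0.02, 0, 0, 0, 0, 0, 0.094, 0.01, 0, 0, 0, 0, 0, 0.094, 0, 0, 0, 0, 0, 0, 0.05],
  "squeeze": 30
}}

```text
clock: 19.32
eef_pos: [446.3, 9.0, 60.3]
eef_rot: [1.424, 1.57, 3.084]
wrist_force: [0.8, 0.8, 1.0]
finger_gap: 87.4
```

>>> {"name": "step_arm", "arguments": {
  "commands": [0, 0, 0, 0, 0, 0, 0.05, 0, 0, 0, 0, 0, 0, 0.05, 0, 0, 0, 0, 0, 0, 0.05, 0, 0, 0, 0, 0, 0, 0.05, 0, 0, 0, 0, 0, 0, 0.05]
}}

```text
clock: 19.95
eef_pos: [446.5, 9.4, 60.9]
eef_rot: [-1.693, 1.57, -0.033]
wrist_force: [-1.4, -0.6, 6.3]
finger_gap: 59.6
```

>>> {"name": "step_arm", "arguments": {
  "commands": [-0.005, 0, 0, 0, 0, 0, 0.05, -0.02, 0, 0, 0, 0, 0, 0.05, -0.025, 0, 0, 0, 0, 0, 0.05, -0.02, 0, 0, 0, 0, 0, 0.05, 0, 0, 0, 0, 0, 0, 0.05]
}}

```text
clock: 20.58
eef_pos: [446.6, 9.3, 131.2]
eef_rot: [-1.748, 1.569, -0.088]
wrist_force: [0.5, 0.1, -3.6]
finger_gap: 60.0
```

>>> {"name": "step_arm", "arguments": {
  "commands": [0, 0, 0, 0, 0, 0, 0.05, 0, 0, 0, 0, 0, 0, 0.05]
}}

```text
clock: 20.82
eef_pos: [445.8, 9.4, 129.5]
eef_rot: [1.423, 1.569, 3.083]
wrist_force: [0.2, -0.7, -3.2]
finger_gap: 59.6
```

```bash
sed -i 's/(520,-325,130)/(462,-318,130)/' w.py; python3 w.py
```

```text
[-3.84 -3.48 -3.89 -4.38 -4.28] [ 0.13  0.03 -3.97]
clk 21.07 pos [446.2   9.3 130.2] F [ 0.16 -0.12 -4.28] gap 59.8 j [-0.06  0.15  1.89 -0.    1.1  -1.72]
d tool now [ 2.000e-01 -6.190e+01  3.134e+02] after turn [ 2.000e-01 -6.190e+01  3.134e+02] turn [-0.    0.   -0.03]
T [[0.0, -0.996, -0.089], [0.0, -0.089, 0.996], [-1.0, -0.0, 0.0]]
clk 21.07 pos [446.2   9.3 130.2] F [ 0.16 -0.12 -4.28] gap 59.8 j [-0.06  0.15  1.89 -0.    1.1  -1.72]
d tool now [ 2.000e-01  1.340e+01 -3.274e+02] after turn [ 2.000e-01  1.340e+01 -3.274e+02] turn [-0.    0.   -0.03]
T [[0.0, -0.996, -0.089], [0.0, -0.089, 0.996], [-1.0, -0.0, 0.0]]
```

About 4.0 N (400 g), so this one is also solid. I'll put it in the square bin beside the other.

>>> {"name": "step_arm", "arguments": {
  "commands": [0, 0.001, -0.018, 0, 0, 0, 0.05, 0, 0.002, -0.036, 0, 0, 0, 0.05, 0, 0.002, -0.042, 0, 0, 0, 0.05, 0, 0.002, -0.042, 0, 0, 0, 0.05, 0, 0.002, -0.042, 0, 0, 0, 0.05],
  "squeeze": 40
}}

```text
clock: 21.7
eef_pos: [453.3, -172.2, 130.4]
eef_rot: [-1.762, 1.571, -0.102]
wrist_force: [0.6, 0.2, -4.4]
finger_gap: 59.9
```

>>> {"name": "step_arm", "arguments": {
  "commands": [0, 0.002, -0.042, 0, 0, 0, 0.05, 0, 0.001, -0.042, 0, 0, 0, 0.05, 0, 0.001, -0.034, 0, 0, 0, 0.05, 0, 0.0004, -0.02, 0, 0, 0, 0.05, 0, 0, -0.0094, 0, 0, 0, 0.05]
}}

```text
clock: 22.32
eef_pos: [462.0, -318.4, 130.2]
eef_rot: [0.652, 1.57, 2.312]
wrist_force: [-0.8, 0.5, -3.8]
finger_gap: 60.1
```

>>> {"name": "step_arm", "arguments": {
  "commands": [0, 0, 0, 0, 0, 0, 0.05]
}}

```text
clock: 22.45
eef_pos: [462.1, -317.6, 130.3]
eef_rot: [0.614, 1.57, 2.274]
wrist_force: [-0.2, 0.3, -4.2]
finger_gap: 59.8
```

```bash
python3 -c "
from h import *
go((462,-318,60),95.1)
manip.camera('scene')
for d in manip.find_in('roller_a','scene'): print(d['score'],onz('scene',d['centre'],25).round(1))
"
```

```text
clk 22.45 pos [ 462.1 -317.6  130.3] F [-0.17  0.28 -4.24] gap 59.8 j [-0.67  0.4   1.58  0.    1.17 -2.33]
d tool now [70.3  0.1 -0.4] after turn [70.3  0.1 -0.4] turn [ 0.    0.02 -0.01]
T [[0.0, -0.996, -0.089], [0.0, -0.089, 0.996], [-1.0, -0.0, 0.0]]
0.59 [525.7 168.8  25. ]
0.58 [549.  325.9  25. ]
0.56 [ 362.3 -427.3   25. ]
0.37 [696.7 283.9  25. ]
```

```bash
python3 -c "
from h import *
print(onz('top',(180+89,120+335),25))
manip.camera('top')
for d in manip.find_in('roller_a','top'): print(d['score'],onz('top',d['centre'],25).round(1))
"
```

```text
[ 525.79677833 -335.21850921   25.        ]
0.88 [554.3 332.   25. ]
0.68 [ 537.6 -316.7   25. ]
0.59 [517.3 167.5  25. ]
```

Roller 2 is still at (526, -335), 63 mm from the placing point, so the way down is clear.

>>> {"name": "step_arm", "arguments": {
  "commands": [0.03, 0, 0, 0, 0, 0, 0.05, 0.035, 0, 0, 0, 0, 0, 0.05, 0.03, 0, 0, 0, 0, 0, 0.05, 0.012, 0, 0, 0, 0, 0, 0.05, 0.007, 0, 0, 0, 0, 0, 0.05]
}}

```text
clock: 23.28
eef_pos: [462.4, -317.9, 16.6]
eef_rot: [-2.254, 1.57, -0.594]
wrist_force: [0.9, -0.3, -4.0]
finger_gap: 59.8
```

>>> {"name": "step_arm", "arguments": {
  "commands": [0.003, 0, 0, 0, 0, 0, 0.05, 0.002, 0, 0, 0, 0, 0, 0.05, 0.001, 0, 0, 0, 0, 0, 0.05, 0, 0, 0, 0, 0, 0, 0.05]
}}

```text
clock: 23.78
eef_pos: [462.3, -318.1, 11.0]
eef_rot: [-2.329, 1.57, -0.669]
wrist_force: [-0.8, 0.5, -0.1]
finger_gap: 59.8
```

The force went from -4.0 to about 0 N, so the roller rests on the floor. I release.

>>> {"name": "step_arm", "arguments": {
  "commands": [0, 0, 0, 0, 0, 0, 0.064, 0, 0, 0, 0, 0, 0, 0.07, 0, 0, 0, 0, 0, 0, 0.074, 0, 0, 0, 0, 0, 0, 0.074, 0, 0, 0, 0, 0, 0, 0.074]
}}

```text
clock: 24.4
eef_pos: [462.1, -318.0, 10.4]
eef_rot: [-2.868, 1.571, -1.208]
wrist_force: [0.4, 0.5, 0.3]
finger_gap: 73.9
```

>>> {"name": "step_arm", "arguments": {
  "commands": [-0.01, 0, 0, 0, 0, 0, 0.074, -0.03, 0, 0, 0, 0, 0, 0.074, -0.04, 0, 0, 0, 0, 0, 0.094, -0.04, 0, 0, 0, 0, 0, 0.094, -0.02, 0, 0, 0, 0, 0, 0.094]
}}

```text
clock: 25.02
eef_pos: [462.5, -318.3, 153.6]
eef_rot: [-2.333, 1.567, -0.673]
wrist_force: [-0.1, 0.5, -0.3]
finger_gap: 93.6
```

>>> {"name": "step_arm", "arguments": {
  "commands": [0, 0, 0.022, 0, 0, 0, 0.094, 0, 0, 0.042, 0, 0, 0, 0.094, 0, 0, 0.05, 0, 0, 0, 0.094, 0, 0, 0.05, 0, 0, 0, 0.094, 0, 0, 0.05, 0, 0, 0, 0.094]
}}

```text
clock: 25.65
eef_pos: [442.8, -103.4, 151.2]
eef_rot: [-1.962, 1.57, -0.302]
wrist_force: [0.2, 0.5, -0.3]
finger_gap: 94.2
```

>>> {"name": "step_arm", "arguments": {
  "commands": [0, 0, 0, 0, 0, 0, 0.094, 0, 0, 0, 0, 0, 0, 0.094, 0, 0, 0, 0, 0, 0, 0.094]
}}

```text
clock: 26.02
eef_pos: [443.1, -105.7, 150.5]
eef_rot: [-2.623, 1.571, -0.965]
wrist_force: [0.1, 0.0, 1.0]
finger_gap: 94.1
```

```bash
python3 -c "
from h import *
for i in range(2):
    im=manip.camera('top')
    for d in manip.find_in('roller_a','top'): print(d['score'],onz('top',d['centre'],25).round(1))
cv2.imwrite('pics/t6.png',cv2.resize(im[150:390,130:530],(800,480))[:,:,::-1])
s=manip.read_state(); print(s['wrist_force'],s['qd'].round(3),s['clock'])
"
```

```text
0.91 [ 460.2 -318.7   25. ]
0.84 [ 530.  -327.8   25. ]
0.65 [560.1 324.7  25. ]
0.59 [524.  170.7  25. ]
0.93 [522.3 170.7  25. ]
0.76 [ 464.2 -317.3   25. ]
0.59 [554.2 322.9  25. ]
0.58 [ 527.5 -337.5   25. ]
[ 0.0230966  -0.02419874  0.41107614] [ 0.005 -0.003  0.003  0.     0.001  0.001] 26.225
```

View pics/t6.png

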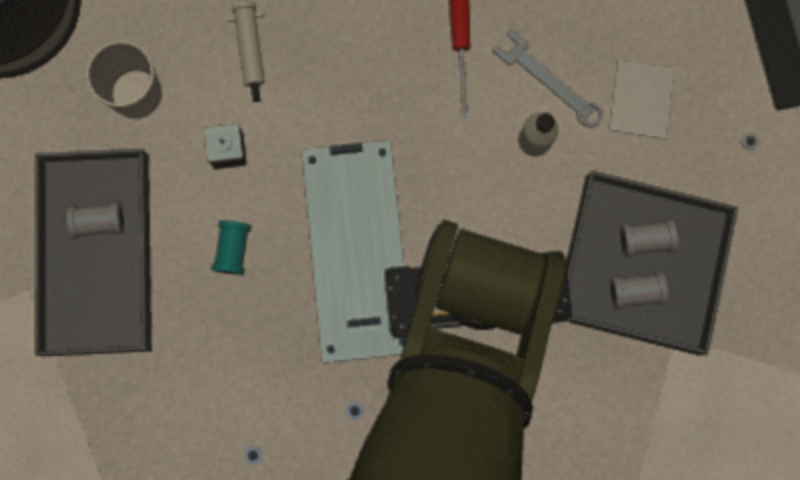

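The hollow roller lies in the tray at crop (95, 219). The two solid ones lie apart in the square bin at (650, 238) and (640, 290). The track is empty, and the loose things sit at the same pixels as at the start. The gripper is open and touches nothing, so I hand in.

```bash
python3 -c "
from cell import manip
print(manip.sign_off())"
```

```text
the job is handed in; nothing more can be done
None
```

All three rollers are off the track and in their bins, and I handed the job in at about 26 s of the 72 s allowed; sign-off gives no verdict.

| Roller (order off the track) | Wrist force | Weight | Kind | Laid in |
|---|---|---|---|---|
| First | 1.3 N | about 135 g | hollow | long tray |
| Second | 4.3 N | about 440 g | solid | square bin |
| Third | 4.0 N | about 400 g | solid | square bin |

I lowered each roller until the wrist force showed it resting on the floor, then opened the fingers partway and lifted clear.

- **Rollers:** in the last top pictures the hollow roller is at about (555, 324) mm. The solid ones are at (462, -318) and (528, -333) mm, well inside the walls.
- **Stillness:** two detections 0.05 s apart agreed to within about 10 mm. That matches the detector's own scatter, so I have no precise speed reading.
- **Other things:** the loose things and the turquoise look-alike appear unmoved. The gripper was open, in free air, with about 0.4 N of sensor noise on the wrist.
- **Disagreements:** one look in the scene camera missed the second roller in the bin, because the arm was probably in the way, and the top camera found it. Single force readings scattered by up to about 0.7 N, too little to blur hollow and solid.

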